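# Straighten and finish a nest of kidney dishes

### The arm

A 7-joint arm with a two-finger parallel gripper is mounted at the origin on a cart in front of the work surface, level with it; the furniture and walls round the work are solid. World frame = base frame: x ahead of the robot, y to its left, z up, the work surface at z = 0. Lengths are in m, angles in rad, forces in N, time in s.
With the tool pointing down it reaches from about 0.35 to 0.9 m from the base axis. Payload 8.1 kg.
Tool frame: the origin (TCP) lies midway between the tips of the shut fingers; the grasp point (between the pads) lies 19 mm behind it; z points along the fingers, y is the line along which they close (so a half turn about z gives the same grasp; the last joint's range is limited). The gripper opens to 92 mm and grips with 3 to 60 N. Pads are 19 mm wide; open, the fingers measure 130 mm over their backs; the gripper's body (75 mm by 190 mm) begins 47 mm behind the grasp point.
Start: joints at [1.132, 0.434, 0.025, 1.573, -0.012, 1.134, -0.075], TCP at [0.206, -0.59, 0.194] pointing down, gripper open.
Joint ranges: [-2.62, 2.62], [-0.44, 2.09], [-1.27, 1.32], [0.08, 2.57], [-1.32, 4.46], [0.12, 2], [-2.74, 2.74]. Speed limits (rad/s): [2.22, 2.22, 3.01, 3.01, 3.14, 3.14, 3.14].

### API

Orientations are given as [roll, pitch, yaw] about the fixed x, y, z axes, in that order (R = Rz(yaw) Ry(pitch) Rx(roll)).
In Python, from workcell import manip gives the robot as it stands. The module is installed in compiled form; this text tells all that it offers.
- The arm moves only by the tool apply_moves, never from a script. Its argument "deltas" is a list of rows, each an object of numbers: "dx", "dy", "dz": the shift along the tool's x, y, z in mm; "spin": the turn about the tool's z in degrees; "gripper": the closure, from 0 (fully open) to 1 (shut). In form: [{"dx": .., "dy": .., "dz": .., "spin": .., "gripper": ..}, ...]. A call has 1 to 10 rows; each row shifts and turns the commanded pose from where the row before left it, along the tool's axes as they then stand; what a row does not reach is not made up. A row lasts 1/10 s, in which the tool goes at most 50 mm and 8.59 degrees, less where a joint would pass 70% of its speed; a pose out of reach is approached as far as the arm can. A call with a gripper value outside its range is refused whole. The fingers move at their own pace and stop on an object; "force" is the grip in N (left out, the last holds). Time passes only in rows, so rows that do not move let the fingers close. It gives the time, the measured TCP pose, the force, the opening and the grip force at its end, in the units of the state.
- manip.get_obs(): the state, without advancing time (a new reading comes with each control period).
- manip.snapshot(name): name is "scene" or "top" or "wrist"; returns a dict with "image" (420x560x3 uint8, red, green, blue), "intrinsics" (3x3 intrinsics, pixels), "xyz" and "attitude" of the camera in the world. Camera axes: x right, y down, z forward; pixel columns grow to the right and rows downward; lengths in m; the calibration is good to about 2 mm. The wrist camera is an equidistant fisheye: a pixel r from the principal point sees the ray r / f radians off the axis. A picture is of the moment at which its call begins. There is no depth.
- manip.sign_off(): hands the job in; it is judged then, once.
Trained networks look in the newest picture that a camera, given by its name, has taken for a name from the list of things; names that differ only in an ending like _2 or _b are one class to them, and where a whole thing is asked for, a point or a joint stands for the part that bears it (a point fixed in the world has none). Each returns a list of dicts, best first, with "score" (0 to 1); they miss things now and then, are a little off and sometimes report something else, mostly with a low value. They report only what shows in the picture. A call takes as long as a camera call.
- manip.silhouettes(camera, name): "region" (420x560 bool, what is visible of it) and "xy" ([column, row] in pixels, amid what is visible of it).
The state is a dict: "time_s": time; "qpos": joint angles; "joint_velocities": joint speeds; "effort": joint torques, N m; "tool_pos": TCP position; "tcp_rot": TCP orientation; "wrist_force": force on the tool from outside, world axes, zero at the start; "torque": the same for the moment, N m; "opening": finger opening in m; "grip_force": force on a finger pad.
Only numpy, scipy, OpenCV 4.12 (cv2) and the standard library are available. Lean on these libraries where they do the work, as an engineer would, in place of code of your own. Each camera call takes 0.05 s, during which the arm holds its last target. There are 200 camera calls.

### The job

Tidy the three steel kidney dishes into one nest: two are piled up crooked and the third stands by itself. Leave the bottom one of the pile standing about where it is, and turn each of the other two until its outline matches the dish below and it drops fully home, one on top of the other, without forcing; do not disturb the other things on the bench.

Things in the scene. Friction and masses are not known exactly. Their poses are not given: they have to be found in the camera images.
- bottom_dish: Bottom dish of the crooked pile, loose on the bench. Plain steel kidney dish 140 x 73 x 36 mm, 0.25 kg; all three are alike. Origin: underside, middle of the waist; x along the length, +y to the bulging side, -y to the hollow side, z up. From above: a 58 mm wide band bent round an arc (centre line radius 64 mm, centre at y -64 mm, 0.70 rad either way) with half-round ends.
- crooked_dish: Dish lying crooked on the bottom dish, flat on its rim (36 mm up). Same shape, origin and axes. Its upper 20 mm is the collar: upright walls 3 mm thick, 58 mm wide outside, 52 inside. Below a square step the foot, 16 mm high, is 50.2 mm wide. Grip it across the waist by the collar; those faces are curved (radii 93 and 35 mm), so it may shift or turn a little in the fingers.
- single_dish: Dish standing by itself, nearer the robot than the pile; same shape, origin and axes. Nested: foot inside the collar of the dish below with 0.9 mm play all round and no lead-in bevel, step on its rim, origins 20 mm apart in height, axes parallel; a foot that does not match stays up on the rim. Fingers reaching below the step foul the dish below. Weight and friction of the dishes vary.
- shelf_corner (a point): Lower front right corner of the shelf fixed over the bench (its end nearest the robot), 0.49 m above the bench; from here the shelf runs away to the left and ahead. Keep the arm, its elbow above all, clear of it: swing round close in, then reach out.
- calliper: Bystander: digital calliper lying on the bench, 200 x 70 x 16 mm.
- tape_roll: Bystander: black roll of insulating tape lying flat, 67 mm across, 18 mm high.
- flux_pot: Bystander: small round pot with a screw lid, 46 mm across, 34 mm high.
- spares_box: Bystander: small closed carton, 66 x 85 x 50 mm.
- driver_yellow: Bystander: screwdriver with a yellow handle, 190 mm long.

How it is judged:
By the outcome, as a careful person would: the job done as asked, in the order asked, and still so for the second after the job is handed in, with the robot touching nothing.
It also fails if it takes over 58 s, if anything falls off the work surface, if the arm or the gripper's body presses on something with over 40 N, if the wrist force passes 120 N, or if a joint passes its speed limit or range.

## Working session

There is one attempt and no reset: what is moved stays moved. The work goes in short steps, Python scripts to look and compute and a tool call to move; the robot and the scene stay as the last step left them, time stands still between calls to the robot, and variables do not carry over. Pictures are saved under pics/ and viewed, at most 10 in all, crops included, and the job is handed in when it is done.

Besides the shell and the picture viewer there is one more tool, called after "Call:" as name(argument=value, ...), one argument or row to a line, values as JSON. apply_moves: Moves the arm, as the interface text tells. Its arguments: {"type":"object","properties":{"deltas":{"type":"array","items":{"type":"object","properties":{"dx":{"type":"number"},"dy":{"type":"number"},"dz":{"type":"number"},"spin":{"type":"number"},"gripper":{"type":"number"}}}},"force":{"type":"number"}},"required":["deltas"]}

```bash
mkdir -p pics; cat > h.py <<'E'
import numpy as np, cv2
from scipy.spatial.transform import Rotation as R
from workcell import manip
def snap(c,fn=None):
    s=manip.snapshot(c)
    if fn: cv2.imwrite('pics/'+fn,s['image'][:,:,::-1])
    return s
def camR(s):
    a=np.array(s['attitude'],float)
    return a if a.shape==(3,3) else R.from_euler('xyz',a).as_matrix()
def ray(s,px,fish=False):
    K=np.array(s['intrinsics']);x=(px[0]-K[0,2])/K[0,0];y=(px[1]-K[1,2])/K[1,1]
    if fish:
        r=np.hypot(x,y)+1e-12; d=np.array([x/r*np.sin(r),y/r*np.sin(r),np.cos(r)])
    else: d=np.array([x,y,1.])
    return camR(s)@d
def onz(s,px,z,fish=False):
    d=ray(s,px,fish);c=np.array(s['xyz']);return c+d*(z-c[2])/d[2]
def proj(s,P,fish=False):
    K=np.array(s['intrinsics']);p=(np.atleast_2d(P)-np.array(s['xyz']))@camR(s)
    if fish:
        rr=np.hypot(p[:,0],p[:,1]);th=np.arctan2(rr,p[:,2]);q=p[:,:2]/(rr[:,None]+1e-12)*th[:,None]
    else: q=p[:,:2]/p[:,2:]
    return q*[K[0,0],K[1,1]]+[K[0,2],K[1,2]]
def outline(w=58,n=30):
    h=w/2;a=np.linspace(-.7,.7,n);c=np.array([0,-64.])
    o=c+(64+h)*np.c_[np.sin(a),np.cos(a)]
    i=c+(64-h)*np.c_[np.sin(a[::-1]),np.cos(a[::-1])]
    def cap(s):
        e=c+64*np.array([np.sin(.7*s),np.cos(.7*s)])
        t=np.linspace(0,np.pi,n)
        return e+h*(np.cos(t)[:,None]*np.array([np.sin(.7*s),np.cos(.7*s)])+np.sin(t)[:,None]*s*np.array([np.cos(.7*s),-np.sin(.7*s)]*np.array([1,1])))
    return np.r_[o,cap(1),i,cap(-1)[::-1]]/1000
def place(x,y,yaw,z,w=58):
    o=outline(w);c,s=np.cos(yaw),np.sin(yaw)
    return np.c_[o@np.array([[c,s],[-s,c]])+[x,y],np.full(len(o),z)]
E
python3 - <<'E'
from h import *
print(manip.get_obs())
for c in ('top','scene'):
    s=snap(c,c+'0.png');print(c,s['intrinsics'],s['xyz'],s['attitude'])
    for n in ('bottom_dish','crooked_dish','single_dish','calliper','tape_roll','flux_pot','spares_box','driver_yellow'):
        for d in manip.silhouettes(c,n)[:3]:
            print(n,round(d['score'],2),d['xy'],d['region'].sum(),onz(s,d['xy'],.03).round(3))
E
```

```text
{'time_s': 0.0, 'qpos': array([ 1.13238347,  0.43522406,  0.02493864,  1.57414337, -0.01159316,
        1.13401869, -0.07506451]), 'joint_velocities': array([ 0.00033373, -0.00121943,  0.00114981, -0.00144422, -0.00241435,
        0.00202614, -0.00043109]), 'effort': array([ 3.61220191e-04, -6.67851019e+01,  9.85473208e-01, -3.14471376e+01,
       -6.03116490e-02,  4.28116391e-02,  1.67823614e-04]), 'tool_pos': array([ 0.20571805, -0.58953791,  0.19342607]), 'tcp_rot': array([-3.13994990e+00,  1.40515797e-04,  3.35812210e-01]), 'wrist_force': array([ 0.12786434, -0.28958213,  0.39112539]), 'torque': array([0.06878357, 0.0293449 , 0.01033722]), 'grip_force': 0.0, 'opening': 0.09191036889377678}
top [[441.59825294   0.         281.5950477 ]
 [  0.         441.59825294 211.9760765 ]
 [  0.           0.           1.        ]] [0.40496815 0.14878487 1.54496191] [-3.05352914 -0.0052516  -1.58724507]
bottom_dish 0.54 [338.0, 170.7] 141 [ 0.679 -0.06   0.03 ]
crooked_dish 0.75 [328.8, 179.1] 713 [ 0.65  -0.027  0.03 ]
single_dish 0.77 [319.0, 244.5] 667 [0.425 0.012 0.03 ]
calliper 0.94 [250
[... 272 characters left out ...]
0.54 [328.7, 178.9] 694 [ 0.651 -0.027  0.03 ]
scene [[407.5139438    0.         278.16835687]
 [  0.         407.5139438  209.60188934]
 [  0.           0.           1.        ]] [-0.29733147  0.95768612  0.90543961] [-2.06854664  0.01065714 -2.3682615 ]
crooked_dish 0.62 [283.6, 234.1] 508 [ 0.674 -0.055  0.03 ]
single_dish 0.89 [319.4, 266.0] 655 [0.432 0.013 0.03 ]
calliper 0.86 [246.3, 282.2] 313 [0.553 0.254 0.03 ]
tape_roll 0.77 [258.7, 301.1] 295 [0.453 0.291 0.03 ]
tape_roll 0.33 [281.8, 247.4] 181 [0.612 0.019 0.03 ]
flux_pot 0.68 [281.3, 310.0] 177 [0.373 0.27  0.03 ]
spares_box 0.98 [224.9, 313.3] 694 [0.488 0.4   0.03 ]
driver_yellow 0.61 [272.3, 224.7] 20 [ 0.76  -0.076  0.03 ]
```

```bash
cd pics; python3 -c "
import cv2
for c in ('top','scene'):
    cv2.imwrite(c+'0b.png',cv2.resize(cv2.imread(c+'0.png'),(800,600)))"
```

```text
(no output)
```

View pics/top0b.png

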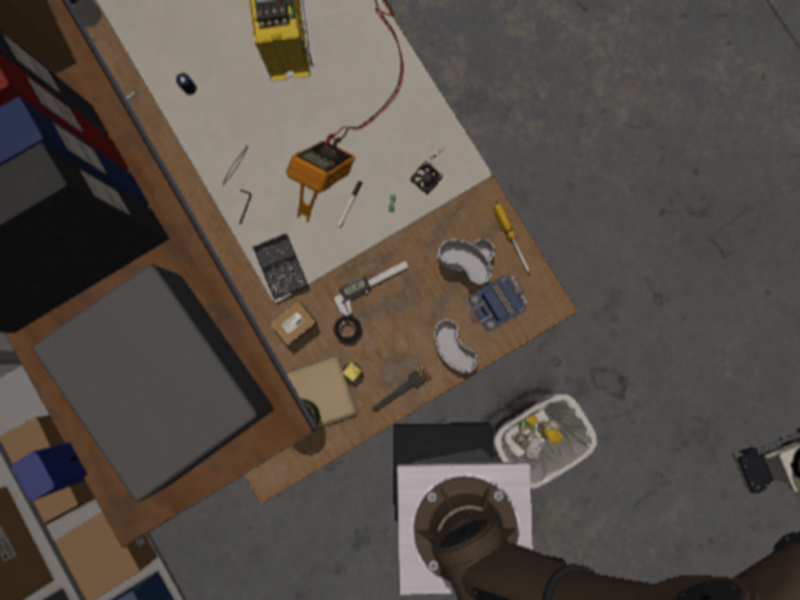

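View pics/scene0b.png

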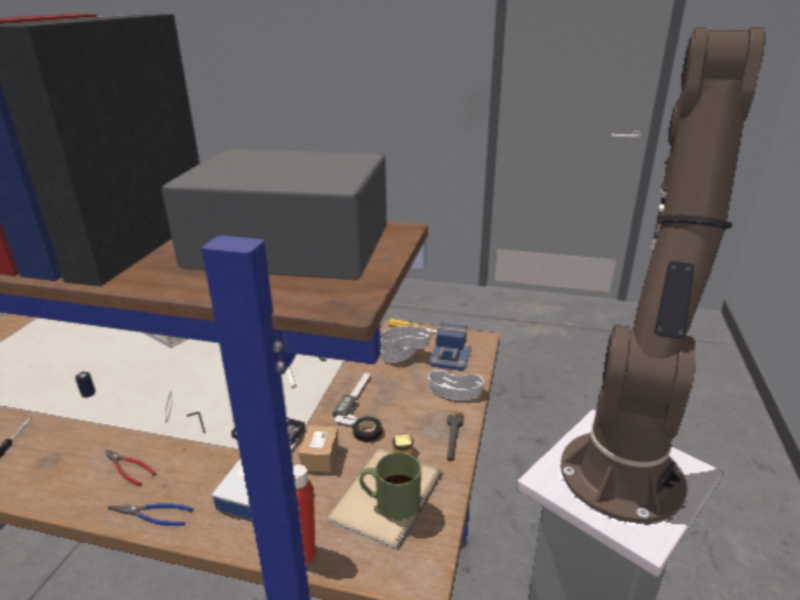

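The top view shows the pile near (467,260) and the single dish near (455,347) in the enlarged picture. A blue vise sits between them at (498,300), and the shelf is on the left. I'll go up and over for a closer look.

Call:
apply_moves(
  deltas=[
    {"dx":20,"dy":-18,"dz":-10},
    {"dx":28,"dy":-25,"dz":-10},
    {"dx":28,"dy":-25,"dz":-10},
    {"dx":28,"dy":-25,"dz":-10},
    {"dx":28,"dy":-25,"dz":-10},
    {"dx":28,"dy":-25,"dz":-10},
    {"dx":28,"dy":-25,"dz":-10},
    {"dx":28,"dy":-25,"dz":-10},
    {"dx":28,"dy":-25,"dz":-10},
    {"dx":28,"dy":-25,"dz":-10},
  ],
)

```text
$.deltas[0]: bad value
```

Call:
apply_moves(
  deltas=[
    {"dx":28,"dy":-25},
    {"dx":28,"dy":-25},
    {"dx":28,"dy":-25},
    {"dx":28,"dy":-25},
    {"dx":28,"dy":-25},
    {"dx":28,"dy":-25},
    {"dx":10,"dy":-10},
    {"dx":0},
  ],
)

```text
$.deltas[0]: bad value
```

```bash
python3 - <<'E'
from h import *
o=manip.get_obs();print(o['time_s'],o['qpos'].round(2),o['tool_pos'],o['tcp_rot'])
s=snap('wrist','w1.png');print(s['intrinsics'],s['xyz'],s['attitude'])
cv2.imwrite('pics/w1b.png',cv2.resize(s['image'][:,:,::-1],(800,600)))
for n in ('bottom_dish','crooked_dish','single_dish'):
    for d in manip.silhouettes('wrist',n)[:3]:
        print(n,round(d['score'],2),d['xy'],d['region'].sum(),onz(s,d['xy'],.03,True).round(3))
E
```

```text
0.9 [ 1.13  0.43  0.02  1.57 -0.01  1.13 -0.08] [ 0.20594965 -0.59010341  0.1942714 ] [3.14153044e+00 2.03867486e-05 3.35768077e-01]
[[325.1922621    0.         278.80038999]
 [  0.         325.1922621  211.90113326]
 [  0.           0.           1.        ]] [ 0.27361907 -0.56695744  0.38425612] [ 2.87487758e+00  1.11167478e-04 -1.23633585e+00]
```

View pics/w1b.png

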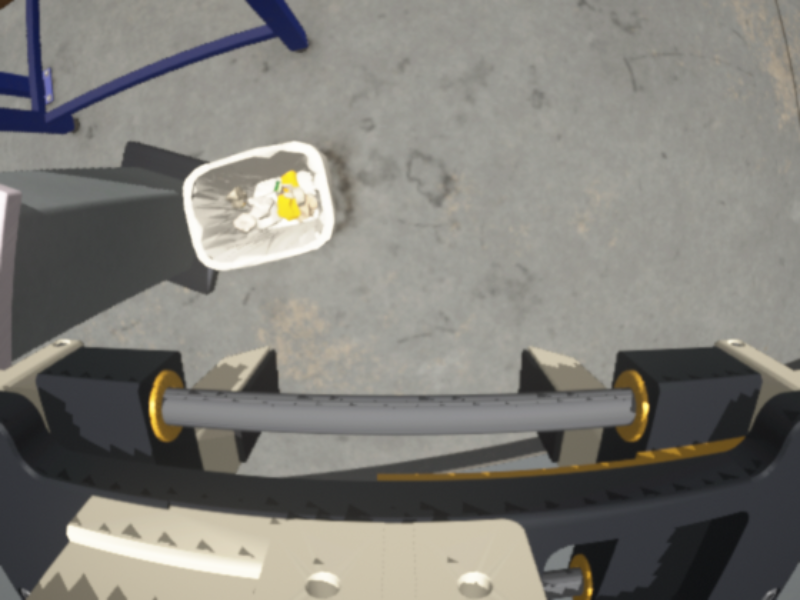

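The moves were refused because every row needs all five keys; the arm hasn't moved. The picture shows only the floor, the bin and the fingers.

Call:
apply_moves(
  deltas=[
    {"dx":20,"dy":-18,"dz":-10,"spin":0,"gripper":0},
    {"dx":28,"dy":-25,"dz":-10,"spin":0,"gripper":0},
    {"dx":28,"dy":-25,"dz":-10,"spin":0,"gripper":0},
    {"dx":28,"dy":-25,"dz":-10,"spin":0,"gripper":0},
    {"dx":28,"dy":-25,"dz":-10,"spin":0,"gripper":0},
    {"dx":28,"dy":-25,"dz":-10,"spin":0,"gripper":0},
    {"dx":28,"dy":-25,"dz":-10,"spin":0,"gripper":0},
    {"dx":28,"dy":-25,"dz":-10,"spin":0,"gripper":0},
    {"dx":28,"dy":-25,"dz":-10,"spin":0,"gripper":0},
    {"dx":28,"dy":-25,"dz":-10,"spin":0,"gripper":0},
  ],
)

```text
time_s: 2.1
tool_pos: [0.3832, -0.2697, 0.2949]
tcp_rot: [3.141, -0.0, 0.336]
wrist_force: [0.1, -0.5, 0.4]
opening: 0.0918
grip_force: 0.0
```

Call:
apply_moves(
  deltas=[
    {"dx":28,"dy":-25,"dz":0,"spin":0,"gripper":0},
    {"dx":28,"dy":-25,"dz":0,"spin":0,"gripper":0},
    {"dx":28,"dy":-25,"dz":0,"spin":0,"gripper":0},
    {"dx":28,"dy":-25,"dz":0,"spin":0,"gripper":0},
    {"dx":28,"dy":-25,"dz":0,"spin":0,"gripper":0},
    {"dx":10,"dy":-10,"dz":0,"spin":0,"gripper":0},
    {"dx":0,"dy":0,"dz":0,"spin":0,"gripper":0},
  ],
)

```text
time_s: 2.8
tool_pos: [0.4806, -0.0916, 0.2943]
tcp_rot: [-3.141, -0.001, 0.34]
wrist_force: [0.1, 0.5, 0.0]
opening: 0.0917
grip_force: 0.0
```

```bash
python3 - <<'E'
from h import *
o=manip.get_obs();print(o['time_s'],o['qpos'].round(2),o['tool_pos'],o['tcp_rot'])
s=snap('wrist','w2.png');print(s['xyz'],s['attitude'])
import pickle;
cv2.imwrite('pics/w2b.png',cv2.resize(s['image'][:,:,::-1],(800,600)))
sil={}
for n in ('bottom_dish','crooked_dish','single_dish'):
    sil[n]=manip.silhouettes('wrist',n)
    for d in sil[n][:3]:
        print(n,round(d['score'],2),d['xy'],d['region'].sum(),onz(s,d['xy'],.03,True).round(3))
pickle.dump((s,sil),open('w2.pkl','wb'))
E
```

```text
2.8 [ 0.38  0.17 -0.35  1.71  0.06  1.28 -1.21] [ 0.48063126 -0.09161912  0.29425814] [-3.14088463e+00 -6.44785553e-04  3.40059916e-01]
[ 0.54814318 -0.06832149  0.48430462] [ 2.87552590e+00  8.61588975e-04 -1.23188966e+00]
bottom_dish 0.72 [306.2, 48.5] 1142 [ 0.664 -0.067  0.03 ]
crooked_dish 0.97 [261.3, 47.5] 4598 [ 0.645 -0.008  0.03 ]
single_dish 0.93 [196.6, 182.9] 3824 [0.433 0.018 0.03 ]
```

View pics/w2b.png

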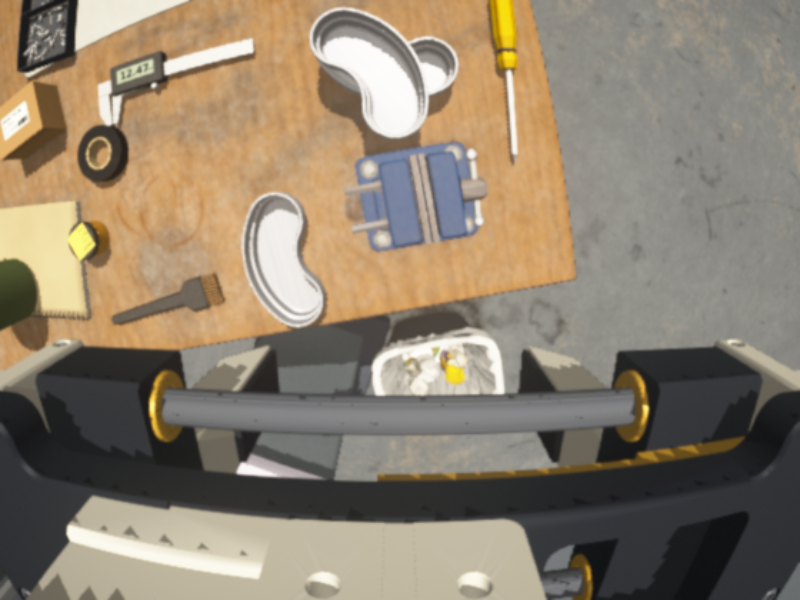

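The wrist view is clear. The crooked dish is at about (370,70) and the bottom dish shows to its right at (432,65). The single dish is at (283,260), and the vise is at (418,195) near both. I'll fit the dish outlines to the silhouettes.

```bash
cat >> h.py <<'E'
from scipy.optimize import minimize
def mask(s,p,z0,fish=True,sc=3):
    # soft mask of whole dish, origin height z0
    m=np.zeros((420*sc,560*sc),np.uint8)
    for z,w in ((36,58),(26,58),(16,58),(16,50.2),(8,50.2),(0,50.2)):
        q=proj(s,place(p[0],p[1],p[2],z0+z/1000,w),fish)
        cv2.fillPoly(m,[np.round(((q+.5)*sc-.5)*16).astype(np.int32)],255,shift=4)
    return cv2.resize(m,(560,420),interpolation=cv2.INTER_AREA)/255.
def fit(s,reg,z0,p0,fish=True,occ=None):
    reg=reg.astype(float)
    def f(v):
        m=mask(s,[v[0]/100,v[1]/100,v[2]/5],z0,fish)
        if occ is not None: m=m*(1-occ); return np.abs(m-reg*(1-occ)).sum()/reg.sum()
        return np.abs(m-reg).sum()/reg.sum()
    best=None
    for a in (p0[2:] if len(p0)>3 else [p0[2]]):
        x0=np.array([p0[0]*100,p0[1]*100,a*5])
        r=minimize(f,x0,method='Nelder-Mead',options=dict(initial_simplex=np.r_[[x0],x0+np.eye(3)*.8],xatol=.01,fatol=1e-4,maxfev=160))
        if best is None or r.fun<best.fun: best=r
    v=best.x;return np.array([v[0]/100,v[1]/100,(v[2]/5+np.pi)%(2*np.pi)-np.pi]),best.fun
def overlay(s,items,fn,crop=None,fish=True):
    im=cv2.resize(s['image'][:,:,::-1].copy(),None,fx=4,fy=4,interpolation=cv2.INTER_CUBIC)
    for (p,z0),c in zip(items,((0,0,255),(0,255,0),(255,0,0))):
        for z,w in ((36,58),(36,52)):
            q=proj(s,place(*p,z0+z/1000,w),fish)
            cv2.polylines(im,[np.round(((q+.5)*4-.5)).astype(np.int32)],True,c,1)
    if crop: x,y,w,h=[4*k for k in crop];im=im[y:y+h,x:x+w]
    cv2.imwrite('pics/'+fn,im)
E
python3 - <<'E'
from h import *
import pickle
s,sil=pickle.load(open('w2.pkl','rb'))
A=[k*np.pi/4 for k in range(8)]
c,e=fit(s,sil['crooked_dish'][0]['region'],.036,[.645,-.008]+A);print('crooked',c,e)
occ=np.maximum(mask(s,c,.036),cv2.dilate(sil['crooked_dish'][0]['region'].astype(np.uint8),np.ones((3,3))))
b,e=fit(s,sil['bottom_dish'][0]['region'],0,[.645,-.03]+A,occ=(occ>.5).astype(float));print('bottom',b,e)
g,e=fit(s,sil['single_dish'][0]['region'],0,[.433,.018]+A);print('single',g,e)
overlay(s,[(c,.036),(b,0),(g,0)],'o2.png',(160,0,190,150))
pickle.dump((c,b,g),open('p2.pkl','wb'))
E
```

```text
crooked [ 0.64524873 -0.01745918 -2.18486361] 0.031068068810821414
bottom [ 0.64535904 -0.01663844  1.66398598] 0.03168847223653034
single [0.42767388 0.02637915 0.54989214] 0.030904914266962017
```

View pics/o2.png

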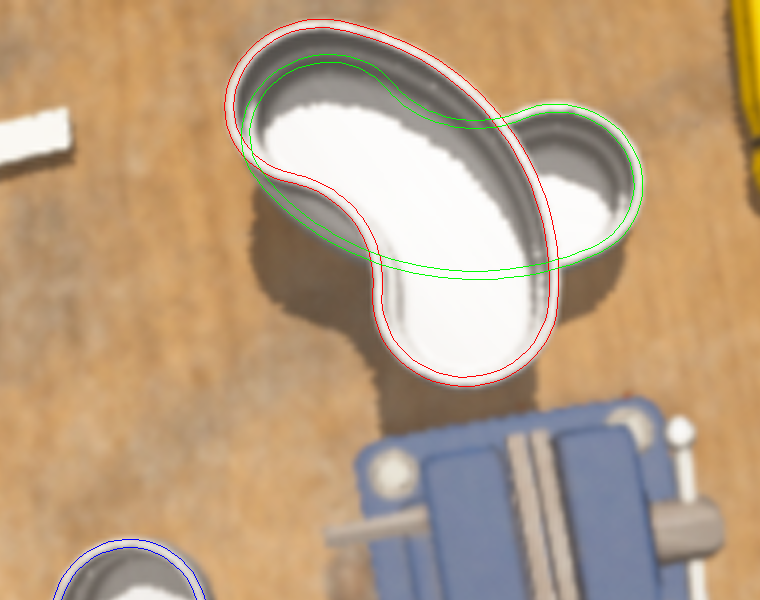

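The fits are good, with about 3% mismatch. The crooked dish has yaw -2.185 and the bottom 1.664, so it needs a turn of -139.5°. To stay within joint 7's range I'll grip at tool yaw 4.098 and finish at 1.664.

Call:
apply_moves(
  deltas=[
    {"dx":40,"dy":-3,"dz":9,"spin":0,"gripper":0},
    {"dx":45,"dy":-4,"dz":9,"spin":0,"gripper":0},
    {"dx":45,"dy":-4,"dz":9,"spin":0,"gripper":0},
    {"dx":40,"dy":-4,"dz":9,"spin":0,"gripper":0},
    {"dx":10,"dy":0,"dz":9,"spin":-8.5,"gripper":0},
    {"dx":0,"dy":0,"dz":9,"spin":-8.5,"gripper":0},
    {"dx":0,"dy":0,"dz":9,"spin":-8.5,"gripper":0},
    {"dx":0,"dy":0,"dz":9,"spin":-8.5,"gripper":0},
    {"dx":0,"dy":0,"dz":9,"spin":-8.5,"gripper":0},
    {"dx":0,"dy":0,"dz":9,"spin":-8.5,"gripper":0},
  ],
)

```text
time_s: 4.0
tool_pos: [0.6446, -0.0228, 0.2038]
tcp_rot: [3.141, 0.001, 1.23]
wrist_force: [-0.6, -0.1, 0.2]
opening: 0.0917
grip_force: 0.0
```

Call:
apply_moves(
  deltas=[
    {"dx":0,"dy":0,"dz":0,"spin":-8.5,"gripper":0},
    {"dx":0,"dy":0,"dz":0,"spin":-8.5,"gripper":0},
    {"dx":0,"dy":0,"dz":0,"spin":-8.5,"gripper":0},
    {"dx":0,"dy":0,"dz":0,"spin":-8.5,"gripper":0},
    {"dx":0,"dy":0,"dz":0,"spin":-8.5,"gripper":0},
    {"dx":0,"dy":0,"dz":0,"spin":-8.5,"gripper":0},
    {"dx":0,"dy":0,"dz":0,"spin":-8.5,"gripper":0},
    {"dx":0,"dy":0,"dz":0,"spin":-8.5,"gripper":0},
    {"dx":0,"dy":0,"dz":0,"spin":-8.5,"gripper":0},
    {"dx":0,"dy":0,"dz":0,"spin":-8.5,"gripper":0},
  ],
)

```text
time_s: 5.0
tool_pos: [0.6447, -0.0229, 0.204]
tcp_rot: [-3.14, 0.0, 2.713]
wrist_force: [-0.4, 0.6, 0.3]
opening: 0.0914
grip_force: 0.0
```

Call:
apply_moves(
  deltas=[
    {"dx":0,"dy":0,"dz":0,"spin":-8.5,"gripper":0},
    {"dx":0,"dy":0,"dz":0,"spin":-8.5,"gripper":0},
    {"dx":0,"dy":0,"dz":0,"spin":-8.5,"gripper":0},
    {"dx":0,"dy":0,"dz":0,"spin":-8.5,"gripper":0},
    {"dx":0,"dy":0,"dz":0,"spin":-8.5,"gripper":0},
    {"dx":0,"dy":0,"dz":0,"spin":-8.5,"gripper":0},
    {"dx":0,"dy":0,"dz":0,"spin":-8.5,"gripper":0},
    {"dx":0,"dy":0,"dz":0,"spin":-8.5,"gripper":0},
    {"dx":0,"dy":0,"dz":0,"spin":-8.5,"gripper":0},
    {"dx":0,"dy":0,"dz":0,"spin":-2.8,"gripper":0},
  ],
)

```text
time_s: 6.0
tool_pos: [0.6447, -0.023, 0.2036]
tcp_rot: [3.141, -0.001, -2.187]
wrist_force: [0.3, 0.4, -0.7]
opening: 0.0921
grip_force: 0.0
```

```bash
python3 - <<'E'
from h import *
import pickle
o=manip.get_obs();print(o['time_s'],o['qpos'].round(2),o['tool_pos'],o['tcp_rot'])
s=snap('wrist','w3.png');print(s['xyz'],s['attitude'])
sil={n:manip.silhouettes('wrist',n) for n in ('crooked_dish','bottom_dish')}
print([(n,[round(d['score'],2) for d in v]) for n,v in sil.items()])
pickle.dump((s,sil),open('w3.pkl','wb'))
c0,b0,g0=pickle.load(open('p2.pkl','rb'))
r=sil['crooked_dish'][0]['region'];ys,xs=np.nonzero(r);print(xs.min(),xs.max(),ys.min(),ys.max())
c,e=fit(s,r,.036,c0);print('crooked',c,e)
overlay(s,[(c,.036),(b0,0)],'o3.png',(185,150,190,150))
E
```

```text
6.0 [ 0.61  0.74 -1.19  1.44  0.69  1.42  1.94] [ 0.64465446 -0.02298714  0.20359807] [ 3.14144398e+00 -1.43250496e-03 -2.18667118e+00]
[ 0.60512864 -0.0804909   0.39371724] [ 2.87774737e+00 -7.51734261e-04  2.52444691e+00]
[('crooked_dish', [0.72]), ('bottom_dish', [0.86])]
253 326 131 262
crooked [ 0.64519852 -0.01822972 -2.18407644] 0.021018113086969353
```

View pics/o3.png

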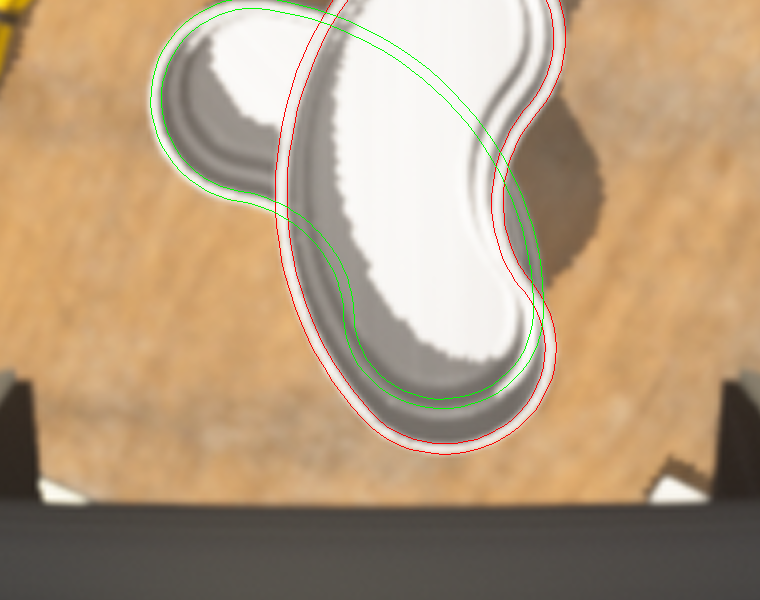

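The second fit agrees within 1 mm. I'll descend so the tips sit 3 mm above the step, then close gently.

Call:
apply_moves(
  deltas=[
    {"dx":-2,"dy":1.2,"dz":15,"spin":-0.1,"gripper":0},
    {"dx":-2.2,"dy":1.2,"dz":30,"spin":0,"gripper":0},
    {"dx":0,"dy":0,"dz":40,"spin":0,"gripper":0},
    {"dx":0,"dy":0,"dz":35,"spin":0,"gripper":0},
    {"dx":0,"dy":0,"dz":20,"spin":0,"gripper":0},
    {"dx":0,"dy":0,"dz":8,"spin":0,"gripper":0},
    {"dx":0,"dy":0,"dz":0,"spin":0,"gripper":0},
  ],
)

```text
time_s: 6.85
tool_pos: [0.6451, -0.0159, 0.0557]
tcp_rot: [3.141, -0.0, -2.188]
wrist_force: [-1.0, -1.1, -0.1]
opening: 0.0921
grip_force: 0.0
```

Call:
apply_moves(
  deltas=[
    {"dx":0,"dy":0,"dz":0,"spin":0,"gripper":0.25},
    {"dx":0,"dy":0,"dz":0,"spin":0,"gripper":0.3},
    {"dx":0,"dy":0,"dz":0,"spin":0,"gripper":0.5},
    {"dx":0,"dy":0,"dz":0,"spin":0,"gripper":1},
    {"dx":0,"dy":0,"dz":0,"spin":0,"gripper":1},
    {"dx":0,"dy":0,"dz":0,"spin":0,"gripper":1},
  ],
  force=15,
)

```text
time_s: 7.45
tool_pos: [0.6454, -0.016, 0.0564]
tcp_rot: [-3.141, 0.0, -2.188]
wrist_force: [-0.3, 0.1, -0.4]
opening: 0.0478
grip_force: 0.0
```

Opening 47.8 mm with no grip force is unexpected, since about 59 mm should be held. I'll look.

```bash
python3 - <<'E'
from h import *
o=manip.get_obs();print(o['time_s'],o['opening'],o['grip_force'],o['tool_pos'])
s=snap('wrist');print(manip.get_obs()['opening'])
c0=[.6452,-.0182,-2.184]
overlay(s,[(c0,.036)],'o4.png',(180,130,200,150))
E
```

```text
7.45 0.0478245213144488 0.0 [ 0.64538006 -0.01595683  0.05638638]
0.044435716288579036
```

View pics/o4.png

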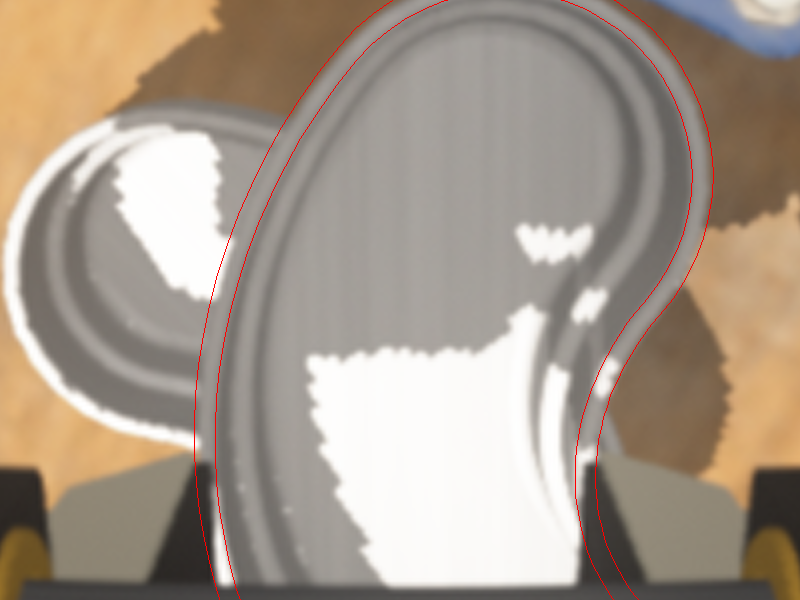

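Call:
apply_moves(
  deltas=[
    {"dx":0,"dy":0,"dz":0,"spin":0,"gripper":1},
    {"dx":0,"dy":0,"dz":0,"spin":0,"gripper":1},
  ],
)

```text
time_s: 7.7
tool_pos: [0.6453, -0.0159, 0.0562]
tcp_rot: [3.142, -0.0, -2.188]
wrist_force: [-0.1, 0.9, 0.8]
opening: 0.0283
grip_force: 0.0
```

```bash
python3 - <<'E'
from h import *
o=manip.get_obs();print(o['time_s'],o['opening'],o['grip_force'],o['tool_pos'],o['wrist_force'])
s=snap('wrist');o=manip.get_obs();print(o['opening'],o['grip_force'])
overlay(s,[([.6452,-.0182,-2.184],.036)],'o5.png',(180,130,200,150))
E
```

```text
7.7 0.028288661314332022 0.0 [ 0.64530697 -0.01591201  0.05618965] [-0.0976827   0.86361047  0.78326617]
0.024569070862650023 0.0
```

View pics/o5.png

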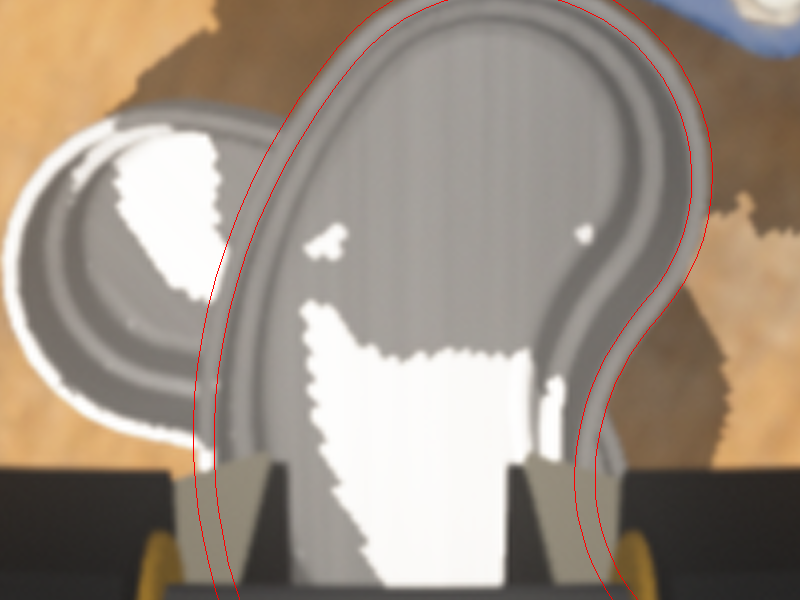

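The fingers closed above the dish without contact. From the tip pixels (row 244, half spacing 27 px at 28 mm opening) the tips lie about 30 mm above the reported TCP height. At minimum they are 16 mm above it, so lowering another 30 mm still keeps them above the bottom dish's rim.

Call:
apply_moves(
  deltas=[
    {"dx":0,"dy":0,"dz":0,"spin":0,"gripper":0},
    {"dx":0,"dy":0,"dz":0,"spin":0,"gripper":0},
    {"dx":0,"dy":0,"dz":0,"spin":0,"gripper":0},
    {"dx":0,"dy":0,"dz":0,"spin":0,"gripper":0},
    {"dx":0,"dy":0,"dz":0,"spin":0,"gripper":0},
    {"dx":0,"dy":0,"dz":0,"spin":0,"gripper":0},
    {"dx":0,"dy":0,"dz":0,"spin":0,"gripper":0},
    {"dx":0,"dy":0,"dz":0,"spin":0,"gripper":0},
  ],
)

```text
time_s: 8.55
tool_pos: [0.6453, -0.0159, 0.0562]
tcp_rot: [-3.142, -0.0, -2.188]
wrist_force: [-0.0, -0.0, 0.6]
opening: 0.0838
grip_force: 0.0
```

```bash
python3 - <<'E'
from h import *
import pickle
o=manip.get_obs();print(o['time_s'],o['opening'],o['tool_pos'])
s=snap('wrist');sil=manip.silhouettes('wrist','crooked_dish');print(len(sil))
r=sil[0]['region'];ys,xs=np.nonzero(r);print(sil[0]['score'],xs.min(),xs.max(),ys.min(),ys.max())
occ=np.zeros((420,560));occ[238:]=1   # hidden by the fingers/gripper
for z0 in (.02,.026,.031,.036,.041):
    print(z0,*fit(s,r,z0,[.645,-.018,-2.184],occ=occ))
E
```

```text
8.55 0.08378608173512238 [ 0.64532236 -0.01592929  0.05622411]
2
0.65 229 356 123 331
0.02 [ 0.64615594 -0.0200975  -2.29277718] 0.028627248756604575
0.026 [ 0.64599336 -0.01904948 -2.24915236] 0.017418882983205312
0.031 [ 0.64568646 -0.01763413 -2.19714084] 0.008351393041030082
0.036 [ 0.64544326 -0.01685291 -2.15925625] 0.009209945365873388
0.041 [ 0.64490147 -0.01555456 -2.10882549] 0.019733895964849014
```

Call:
apply_moves(
  deltas=[
    {"dx":1,"dy":-0.7,"dz":10,"spin":0,"gripper":0},
    {"dx":0,"dy":0,"dz":10,"spin":0,"gripper":0},
    {"dx":0,"dy":0,"dz":8,"spin":0,"gripper":0},
    {"dx":0,"dy":0,"dz":0,"spin":0,"gripper":0},
  ],
)

```text
time_s: 9.05
tool_pos: [0.6442, -0.0175, 0.0262]
tcp_rot: [3.14, -0.002, -2.188]
wrist_force: [0.1, -0.7, 0.3]
opening: 0.0923
grip_force: 0.0
```

Call:
apply_moves(
  deltas=[
    {"dx":0,"dy":0,"dz":0,"spin":0,"gripper":1},
    {"dx":0,"dy":0,"dz":0,"spin":0,"gripper":1},
    {"dx":0,"dy":0,"dz":0,"spin":0,"gripper":1},
    {"dx":0,"dy":0,"dz":0,"spin":0,"gripper":1},
    {"dx":0,"dy":0,"dz":0,"spin":0,"gripper":1},
    {"dx":0,"dy":0,"dz":0,"spin":0,"gripper":1},
  ],
  force=15,
)

```text
time_s: 9.65
tool_pos: [0.6454, -0.017, 0.0285]
tcp_rot: [-3.141, 0.0, -2.188]
wrist_force: [-0.4, 0.8, 1.6]
opening: 0.0585
grip_force: 14.2
```

Gripped at 58.5 mm with 14 N, which is the collar. I'll lift, turn -139.3° in yaw (spin +139.3°), and step aside towards -y to see the bottom dish.

Call:
apply_moves(
  deltas=[
    {"dx":0,"dy":0,"dz":-8,"spin":0,"gripper":1},
    {"dx":0,"dy":0,"dz":-20,"spin":0,"gripper":1},
    {"dx":0,"dy":0,"dz":-35,"spin":0,"gripper":1},
    {"dx":0,"dy":0,"dz":-37,"spin":3,"gripper":1},
    {"dx":0,"dy":0,"dz":0,"spin":8,"gripper":1},
    {"dx":0,"dy":0,"dz":0,"spin":8.5,"gripper":1},
    {"dx":0,"dy":0,"dz":0,"spin":8.5,"gripper":1},
    {"dx":0,"dy":0,"dz":0,"spin":8.5,"gripper":1},
    {"dx":0,"dy":0,"dz":0,"spin":8.5,"gripper":1},
    {"dx":0,"dy":0,"dz":0,"spin":8.5,"gripper":1},
  ],
)

```text
time_s: 10.65
tool_pos: [0.6454, -0.0167, 0.1299]
tcp_rot: [3.141, 0.001, -3.127]
wrist_force: [-0.6, 0.1, -3.8]
opening: 0.0585
grip_force: 14.2
```

Call:
apply_moves(
  deltas=[
    {"dx":0,"dy":0,"dz":0,"spin":8.5,"gripper":1},
    {"dx":0,"dy":0,"dz":0,"spin":8.5,"gripper":1},
    {"dx":0,"dy":0,"dz":0,"spin":8.5,"gripper":1},
    {"dx":0,"dy":0,"dz":0,"spin":8.5,"gripper":1},
    {"dx":0,"dy":0,"dz":0,"spin":8.5,"gripper":1},
    {"dx":0,"dy":0,"dz":0,"spin":8.5,"gripper":1},
    {"dx":0,"dy":0,"dz":0,"spin":8.5,"gripper":1},
    {"dx":0,"dy":0,"dz":0,"spin":8.5,"gripper":1},
    {"dx":0,"dy":0,"dz":0,"spin":8.5,"gripper":1},
    {"dx":0,"dy":0,"dz":0,"spin":9.3,"gripper":1},
  ],
)

```text
time_s: 11.65
tool_pos: [0.6453, -0.0161, 0.1298]
tcp_rot: [3.141, -0.001, 1.671]
wrist_force: [-0.2, 0.2, -2.7]
opening: 0.0587
grip_force: 14.2
```

Call:
apply_moves(
  deltas=[
    {"dx":-20,"dy":0,"dz":0,"spin":0,"gripper":1},
    {"dx":-40,"dy":0,"dz":0,"spin":0,"gripper":1},
    {"dx":-40,"dy":0,"dz":0,"spin":0,"gripper":1},
    {"dx":-40,"dy":0,"dz":0,"spin":0,"gripper":1},
    {"dx":0,"dy":0,"dz":0,"spin":0,"gripper":1},
    {"dx":0,"dy":0,"dz":0,"spin":0,"gripper":1},
  ],
)

```text
time_s: 12.25
tool_pos: [0.66, -0.1573, 0.1292]
tcp_rot: [3.141, -0.001, 1.674]
wrist_force: [0.5, 0.4, -2.5]
opening: 0.0584
grip_force: 14.4
```

```bash
cat > look.py <<'E'
from h import *
import pickle,sys
tag=sys.argv[1]
o=manip.get_obs();print(o['time_s'],o['qpos'].round(2),o['opening'],o['tool_pos'],o['tcp_rot'],o['wrist_force'].round(1))
s=snap('wrist',tag+'.png');print(s['xyz'],s['attitude'])
sil={n:manip.silhouettes('wrist',n) for n in ('crooked_dish','bottom_dish','single_dish')}
for n,v in sil.items():
    for d in v:
        ys,xs=np.nonzero(d['region']);print(n,round(d['score'],2),d['region'].sum(),xs.min(),xs.max(),ys.min(),ys.max())
pickle.dump((s,o,sil),open(tag+'.pkl','wb'))
E
python3 look.py w6; python3 -c "
import cv2
cv2.imwrite('pics/w6b.png',cv2.resize(cv2.imread('pics/w6.png'),(800,600),interpolation=cv2.INTER_CUBIC))"
```

```text
12.25 [ 0.5   0.64 -0.57  1.47  0.36  1.13 -0.03] 0.058396075314526084 [ 0.66001972 -0.15726461  0.12920045] [ 3.14088896e+00 -6.10759357e-04  1.67415509e+00] [ 0.5  0.4 -2.5]
[ 0.65366608 -0.08730404  0.31925752] [2.87631459e+00 1.66983932e-04 1.02094116e-01]
crooked_dish 0.82 20409 220 369 125 332
bottom_dish 0.61 8497 245 328 0 125
single_dish 0.82 4921 28 141 0 71
single_dish 0.46 1107 227 409 143 207
```

View pics/w6b.png

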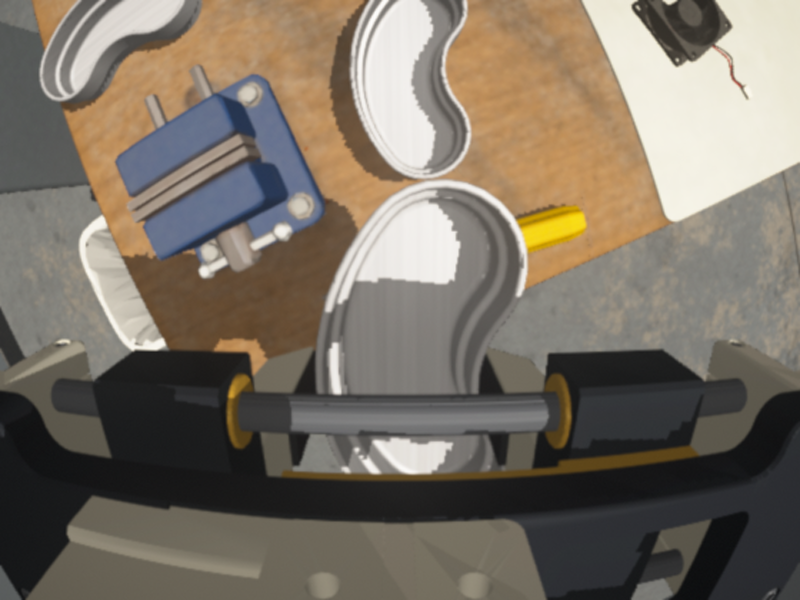

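The dish is held well. The bottom dish shows at (410,85), slightly cut by the picture's top edge. I'll fit both in this one picture.

```bash
python3 - <<'E'
from h import *
import pickle
s,o,sil=pickle.load(open('w6.pkl','rb'))
b,e=fit(s,sil['bottom_dish'][0]['region'],0,[.645,-.017,1.664]);print('bottom',b,e)
occ=np.zeros((420,560));occ[240:]=1
t=o['tool_pos']
for z0 in (.130,.1367,.142):
    h,e=fit(s,sil['crooked_dish'][0]['region'],z0,[t[0],t[1],o['tcp_rot'][2]],occ=occ)
    d=b-h; y=o['tcp_rot'][2]
    print(z0,'held',h,e,'h-tcp',(h[:2]-t[:2])*1000,h[2]-y,'need world',d, 'tool dx,dy mm',(d[0]*np.cos(y)+d[1]*np.sin(y))*1e3,(d[0]*np.sin(y)-d[1]*np.cos(y))*1e3,'spin',-np.degrees(d[2]))
overlay(s,[(h,.1367),(b,0)],'o6.png',(200,0,190,150))
E
```

```text
bottom [ 0.64533659 -0.01716628  1.68532335] 0.014379700332527974
0.13 held [ 0.65912477 -0.15626401  1.63378608] 0.00854678683664166 h-tcp [-0.89495058  1.00060494] -0.040369007080129915 need world [-0.01378818  0.13909773  0.05153727] tool dx,dy mm 139.7779891280216 0.6367876990858654 spin -2.952868066402869
0.1367 held [ 0.66090814 -0.15742046  1.70509534] 0.009635310834608722 h-tcp [ 0.88842375 -0.15584944] 0.030940252410213365 need world [-0.01557156  0.14025418 -0.01977199] tool dx,dy mm 141.11227113017938 -1.01775219870422 spin 1.1328515425970125
0.142 held [ 0.66239694 -0.15804067  1.75767241] 0.02166671950763744 h-tcp [ 2.37721892 -0.77605719] 0.08351732341623075 need world [-0.01706035  0.14087439 -0.07234906] tool dx,dy mm 141.8827751651792 -2.434612195230846 spin 4.145295810401458
```

Call:
apply_moves(
  deltas=[
    {"dx":21,"dy":0.4,"dz":0,"spin":-0.3,"gripper":1},
    {"dx":40,"dy":0,"dz":0,"spin":0,"gripper":1},
    {"dx":40,"dy":0,"dz":0,"spin":0,"gripper":1},
    {"dx":30,"dy":0,"dz":15,"spin":0,"gripper":1},
    {"dx":10,"dy":0,"dz":25,"spin":0,"gripper":1},
    {"dx":0,"dy":0,"dz":30,"spin":0,"gripper":1},
    {"dx":0,"dy":0,"dz":15,"spin":0,"gripper":1},
    {"dx":0,"dy":0,"dz":8,"spin":0,"gripper":1},
    {"dx":0,"dy":0,"dz":0,"spin":0,"gripper":1},
    {"dx":0,"dy":0,"dz":0,"spin":0,"gripper":1},
  ],
)

```text
time_s: 13.45
tool_pos: [0.6458, -0.0162, 0.0363]
tcp_rot: [3.14, -0.0, 1.681]
wrist_force: [0.5, -0.8, -2.0]
opening: 0.0585
grip_force: 14.5
```

Call:
apply_moves(
  deltas=[
    {"dx":-0.6,"dy":0,"dz":2,"spin":0,"gripper":1},
    {"dx":0,"dy":0,"dz":2,"spin":0,"gripper":1},
    {"dx":0,"dy":0,"dz":2,"spin":0,"gripper":1},
    {"dx":0,"dy":0,"dz":1,"spin":0,"gripper":1},
    {"dx":0,"dy":0,"dz":1,"spin":0,"gripper":1},
    {"dx":0,"dy":0,"dz":1,"spin":0,"gripper":1},
  ],
)

```text
time_s: 14.05
tool_pos: [0.6451, -0.0168, 0.0262]
tcp_rot: [-3.142, 0.0, 1.681]
wrist_force: [-0.8, -0.8, -4.3]
opening: 0.0584
grip_force: 14.5
```

It is already 2 mm below rim contact without force, so the foot seems to be entering. I'll keep lowering gently.

Call:
apply_moves(
  deltas=[
    {"dx":0,"dy":0,"dz":1,"spin":0,"gripper":1},
    {"dx":0,"dy":0,"dz":1,"spin":0,"gripper":1},
    {"dx":0,"dy":0,"dz":1,"spin":0,"gripper":1},
  ],
)

```text
time_s: 14.35
tool_pos: [0.6451, -0.0167, 0.0231]
tcp_rot: [3.142, 0.0, 1.681]
wrist_force: [0.3, -0.6, -2.4]
opening: 0.0582
grip_force: 14.5
```

Call:
apply_moves(
  deltas=[
    {"dx":0,"dy":0,"dz":1.5,"spin":0,"gripper":1},
    {"dx":0,"dy":0,"dz":1.5,"spin":0,"gripper":1},
    {"dx":0,"dy":0,"dz":1.5,"spin":0,"gripper":1},
    {"dx":0,"dy":0,"dz":1.5,"spin":0,"gripper":1},
    {"dx":0,"dy":0,"dz":1,"spin":0,"gripper":1},
    {"dx":0,"dy":0,"dz":1,"spin":0,"gripper":1},
  ],
)

```text
time_s: 14.95
tool_pos: [0.6451, -0.0167, 0.0151]
tcp_rot: [-3.142, 0.0, 1.682]
wrist_force: [-0.1, -0.3, -2.6]
opening: 0.0578
grip_force: 14.5
```

Call:
apply_moves(
  deltas=[
    {"dx":0,"dy":0,"dz":1,"spin":0,"gripper":1},
    {"dx":0,"dy":0,"dz":0.8,"spin":0,"gripper":1},
    {"dx":0,"dy":0,"dz":0,"spin":0,"gripper":1},
  ],
)

```text
time_s: 15.25
tool_pos: [0.6451, -0.0168, 0.0134]
tcp_rot: [3.142, 0.0, 1.681]
wrist_force: [0.6, -0.1, -1.6]
opening: 0.0584
grip_force: 14.5
```

Nearly home. I'll release so it settles, and rise.

Call:
apply_moves(
  deltas=[
    {"dx":0,"dy":0,"dz":0.4,"spin":0,"gripper":1},
    {"dx":0,"dy":0,"dz":0,"spin":0,"gripper":0},
    {"dx":0,"dy":0,"dz":0,"spin":0,"gripper":0},
    {"dx":0,"dy":0,"dz":0,"spin":0,"gripper":0},
    {"dx":0,"dy":0,"dz":0,"spin":0,"gripper":0},
    {"dx":0,"dy":0,"dz":-8,"spin":0,"gripper":0},
    {"dx":0,"dy":0,"dz":-25,"spin":0,"gripper":0},
    {"dx":0,"dy":0,"dz":-40,"spin":0,"gripper":0},
    {"dx":0,"dy":0,"dz":-45,"spin":0,"gripper":0},
    {"dx":0,"dy":0,"dz":-40,"spin":0,"gripper":0},
  ],
)

```text
time_s: 16.25
tool_pos: [0.6451, -0.0164, 0.1739]
tcp_rot: [3.14, -0.0, 1.682]
wrist_force: [0.8, -0.3, 0.4]
opening: 0.0921
grip_force: 0.0
```

Call:
apply_moves(
  deltas=[
    {"dx":-10,"dy":0,"dz":-10,"spin":0,"gripper":0},
    {"dx":-25,"dy":0,"dz":0,"spin":0,"gripper":0},
    {"dx":-25,"dy":0,"dz":0,"spin":0,"gripper":0},
    {"dx":0,"dy":0,"dz":0,"spin":0,"gripper":0},
    {"dx":0,"dy":0,"dz":0,"spin":0,"gripper":0},
  ],
)

```text
time_s: 16.75
tool_pos: [0.6513, -0.0772, 0.1808]
tcp_rot: [-3.141, -0.0, 1.68]
wrist_force: [0.1, 0.1, -0.1]
opening: 0.0917
grip_force: 0.0
```

```bash
python3 look.py w7; python3 - <<'E'
from h import *
import pickle
s,o,sil=pickle.load(open('w7.pkl','rb'))
for n in ('crooked_dish','bottom_dish'):
  for d in sil[n][:1]:
    for z0 in (0,.01,.02,.03):
        print(n,z0,*fit(s,d['region'],z0,[.645,-.017,1.68]))
overlay(s,[([.645,-.017,1.68],.02)],'o7.png',(190,50,190,150))
E
```

```text
16.75 [ 0.41  0.57 -0.6   1.47  0.33  1.21 -0.12] 0.0916947518480071 [ 0.65134034 -0.07721304  0.18077723] [-3.14095849e+00 -1.05204461e-04  1.67993521e+00] [ 0.1  0.1 -0.1]
[ 0.64485968 -0.00715651  0.37078047] [2.87584446e+00 1.45178334e-03 1.07878214e-01]
crooked_dish 0.94 8048 249 324 65 204
single_dish 0.71 5463 55 157 52 139
crooked_dish 0 [ 0.64469844 -0.01449222  1.6397135 ] 0.08475665614158188
crooked_dish 0.01 [ 0.64501151 -0.01646596  1.67927588] 0.0326350719214127
crooked_dish 0.02 [ 0.64494133 -0.01648208  1.68030488] 0.03142371262620356
crooked_dish 0.03 [ 0.64501835 -0.01833877  1.7074446 ] 0.09450454137917592
```

Nested: the single remaining outline fits at height about 0.02 m, at (0.645, -0.0166), yaw 1.680. Next is the single dish, fitted from the same picture.

```bash
python3 - <<'E'
from h import *
import pickle
s,o,sil=pickle.load(open('w7.pkl','rb'))
g,e=fit(s,sil['single_dish'][0]['region'],0,[.4277,.0264,.55]);print('single',g,e)
t=o['tool_pos'];y=o['tcp_rot'][2];d=g[:2]-t[:2]
print('tool dx dy',(d[0]*np.cos(y)+d[1]*np.sin(y))*1e3,(d[0]*np.sin(y)-d[1]*np.cos(y))*1e3,'spin',-np.degrees(g[2]-y))
E
```

```text
single [0.42805973 0.02689934 0.55210223] 0.02456812855107264
tool dx dy 127.81318590992576 -210.61198421067607 spin 64.62007011137162
```

Call:
apply_moves(
  deltas=[
    {"dx":15,"dy":-25,"dz":0,"spin":0,"gripper":0},
    {"dx":24,"dy":-40,"dz":0,"spin":0,"gripper":0},
    {"dx":24,"dy":-40,"dz":0,"spin":0,"gripper":0},
    {"dx":24,"dy":-40,"dz":0,"spin":0,"gripper":0},
    {"dx":24,"dy":-40,"dz":0,"spin":0,"gripper":0},
    {"dx":16.8,"dy":-25.6,"dz":0,"spin":6,"gripper":0},
    {"dx":0,"dy":0,"dz":0,"spin":8.5,"gripper":0},
    {"dx":0,"dy":0,"dz":0,"spin":8.5,"gripper":0},
    {"dx":0,"dy":0,"dz":0,"spin":8.5,"gripper":0},
    {"dx":0,"dy":0,"dz":0,"spin":8.5,"gripper":0},
  ],
)

```text
time_s: 17.95
tool_pos: [0.4281, 0.0281, 0.1813]
tcp_rot: [3.141, -0.0, 0.979]
wrist_force: [0.0, -0.4, -0.0]
opening: 0.0916
grip_force: 0.0
```

Call:
apply_moves(
  deltas=[
    {"dx":0,"dy":0,"dz":0,"spin":8.5,"gripper":0},
    {"dx":0,"dy":0,"dz":0,"spin":8.5,"gripper":0},
    {"dx":0,"dy":0,"dz":0,"spin":7.6,"gripper":0},
    {"dx":0,"dy":0,"dz":0,"spin":0,"gripper":0},
  ],
)

```text
time_s: 18.35
tool_pos: [0.4281, 0.0281, 0.1812]
tcp_rot: [3.141, -0.0, 0.553]
wrist_force: [-0.3, -0.1, 0.9]
opening: 0.0916
grip_force: 0.0
```

```bash
python3 look.py w8; python3 - <<'E'
from h import *
import pickle
s,o,sil=pickle.load(open('w8.pkl','rb'))
# pixels of the vise seen at w2 (800x600) at several heights, in the tool frame of the single's grasp
s2=pickle.load(open('w2.pkl','rb'))[0]
g=np.array([.428,.0268]);y=.552
for px in ((347,190),(350,230),(358,165),(378,245)):
    for z in (.03,.06):
        d=onz(s2,np.array(px)*.7,z,True)[:2]-g
        print(px,z,'tool x,y mm',((d[0]*np.cos(y)+d[1]*np.sin(y))*1e3).round(),((d[0]*np.sin(y)-d[1]*np.cos(y))*1e3).round())
# brightness-based finger tip rows and dish in view
im=s['image'];b=(s['xyz'],);cv2.imwrite('pics/w8b.png',cv2.resize(im[:,:,::-1],(800,600)))
E
```

```text
18.35 [ 0.3   0.18 -0.56  2.    0.11  0.99 -1.33] 0.09164885750866807 [0.42809919 0.02807525 0.18116269] [ 3.14129215e+00 -1.73848244e-04  5.53403152e-01] [-0.3 -0.1  0.9]
[0.48914015 0.06511625 0.3711913 ] [ 2.87515585e+00  6.34097536e-05 -1.01860424e+00]
crooked_dish 0.75 6156 366 482 0 85
crooked_dish 0.45 481 133 196 0 23
bottom_dish 0.94 661 363 449 12 86
single_dish 0.86 6754 252 322 128 255
(347, 190) 0.03 tool x,y mm 53.0 93.0
(347, 190) 0.06 tool x,y mm 53.0 96.0
(350, 230) 0.03 tool x,y mm 14.0 87.0
(350, 230) 0.06 tool x,y mm 16.0 90.0
(358, 165) 0.03 tool x,y mm 75.0 109.0
(358, 165) 0.06 tool x,y mm 73.0 111.0
(378, 245) 0.03 tool x,y mm -7.0 110.0
(378, 245) 0.06 tool x,y mm -3.0 113.0
```

View pics/w8b.png

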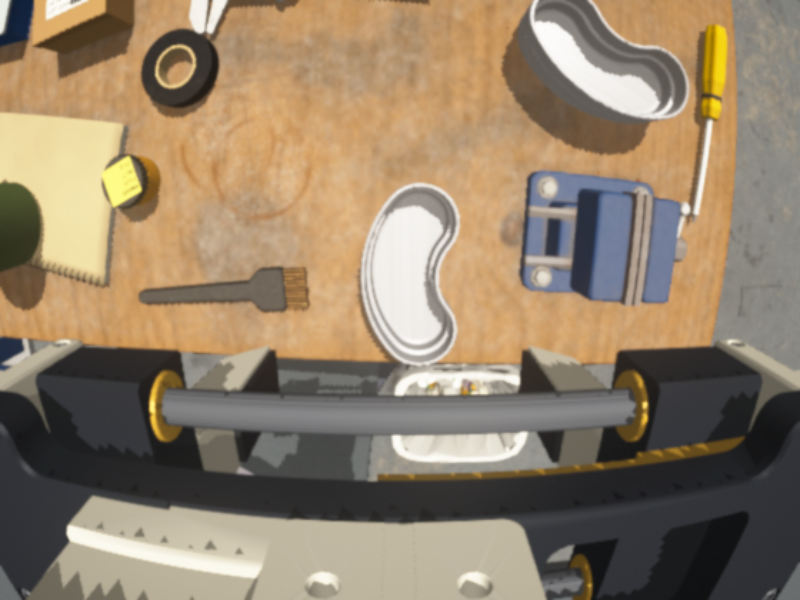

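The single dish is centred at about (410,275). The vise's base starts about 87 mm to the side, clear of the 65 mm finger backs. The nest at (610,60) looks fully seated. I'll descend in two stages.

Call:
apply_moves(
  deltas=[
    {"dx":-0.6,"dy":1,"dz":20,"spin":0,"gripper":0},
    {"dx":0,"dy":0,"dz":40,"spin":0,"gripper":0},
    {"dx":0,"dy":0,"dz":45,"spin":0,"gripper":0},
    {"dx":0,"dy":0,"dz":35,"spin":0,"gripper":0},
    {"dx":0,"dy":0,"dz":20,"spin":0,"gripper":0},
    {"dx":0,"dy":0,"dz":12,"spin":0,"gripper":0},
    {"dx":0,"dy":0,"dz":4,"spin":0,"gripper":0},
    {"dx":0,"dy":0,"dz":0,"spin":0,"gripper":0},
  ],
)

```text
time_s: 19.35
tool_pos: [0.4286, 0.0263, 0.0052]
tcp_rot: [3.141, -0.0, 0.555]
wrist_force: [-0.4, -0.1, 0.8]
opening: 0.092
grip_force: 0.0
```

Call:
apply_moves(
  deltas=[
    {"dx":0,"dy":0,"dz":4,"spin":0,"gripper":0},
    {"dx":0,"dy":0,"dz":4,"spin":0,"gripper":0},
    {"dx":0,"dy":0,"dz":4,"spin":0,"gripper":0},
    {"dx":0,"dy":0,"dz":0,"spin":0,"gripper":0},
  ],
)

```text
time_s: 19.75
tool_pos: [0.4281, 0.0261, -0.0072]
tcp_rot: [3.142, 0.0, 0.554]
wrist_force: [-0.2, -0.9, 0.2]
opening: 0.0913
grip_force: 0.0
```

Call:
apply_moves(
  deltas=[
    {"dx":0,"dy":0,"dz":0,"spin":0,"gripper":1},
    {"dx":0,"dy":0,"dz":0,"spin":0,"gripper":1},
    {"dx":0,"dy":0,"dz":0,"spin":0,"gripper":1},
    {"dx":0,"dy":0,"dz":0,"spin":0,"gripper":1},
    {"dx":0,"dy":0,"dz":0,"spin":0,"gripper":1},
    {"dx":0,"dy":0,"dz":0,"spin":0,"gripper":1},
    {"dx":0,"dy":0,"dz":0,"spin":0,"gripper":1},
  ],
  force=15,
)

```text
time_s: 20.45
tool_pos: [0.4283, 0.0263, -0.0069]
tcp_rot: [3.142, -0.0, 0.554]
wrist_force: [0.2, 1.3, 1.6]
opening: 0.0584
grip_force: 14.1
```

Gripped the collar again. I'll lift, spin to yaw 1.680, and cross to the nest at the same tool pose that seated the first dish.

Call:
apply_moves(
  deltas=[
    {"dx":0,"dy":0,"dz":-8,"spin":0,"gripper":1},
    {"dx":0,"dy":0,"dz":-25,"spin":0,"gripper":1},
    {"dx":0,"dy":0,"dz":-40,"spin":0,"gripper":1},
    {"dx":0,"dy":0,"dz":-40,"spin":0,"gripper":1},
    {"dx":0,"dy":0,"dz":-24,"spin":-4.5,"gripper":1},
    {"dx":0,"dy":0,"dz":0,"spin":-8.5,"gripper":1},
    {"dx":0,"dy":0,"dz":0,"spin":-8.5,"gripper":1},
    {"dx":0,"dy":0,"dz":0,"spin":-8.5,"gripper":1},
    {"dx":0,"dy":0,"dz":0,"spin":-8.5,"gripper":1},
    {"dx":0,"dy":0,"dz":0,"spin":-8.5,"gripper":1},
  ],
)

```text
time_s: 21.45
tool_pos: [0.4277, 0.026, 0.1303]
tcp_rot: [-3.141, 0.001, 1.38]
wrist_force: [0.1, 0.5, -3.3]
opening: 0.0586
grip_force: 14.3
```

Call:
apply_moves(
  deltas=[
    {"dx":0,"dy":0,"dz":0,"spin":-8.5,"gripper":1},
    {"dx":0,"dy":0,"dz":0,"spin":-6,"gripper":1},
    {"dx":0,"dy":0,"dz":0,"spin":-3,"gripper":1},
    {"dx":-6.4,"dy":20,"dz":0,"spin":0,"gripper":1},
    {"dx":-12,"dy":38,"dz":0,"spin":0,"gripper":1},
    {"dx":-12,"dy":38,"dz":0,"spin":0,"gripper":1},
    {"dx":-12,"dy":38,"dz":0,"spin":0,"gripper":1},
    {"dx":-12,"dy":38,"dz":0,"spin":0,"gripper":1},
    {"dx":-9,"dy":29,"dz":0,"spin":0,"gripper":1},
    {"dx":-3,"dy":9.8,"dz":0,"spin":0,"gripper":1},
  ],
)

```text
time_s: 22.45
tool_pos: [0.6471, -0.0182, 0.1295]
tcp_rot: [-3.142, -0.0, 1.678]
wrist_force: [-0.3, -0.3, -2.6]
opening: 0.0582
grip_force: 14.3
```

Call:
apply_moves(
  deltas=[
    {"dx":0,"dy":0,"dz":0,"spin":0,"gripper":1},
    {"dx":0,"dy":0,"dz":0,"spin":0,"gripper":1},
  ],
)

```text
time_s: 22.65
tool_pos: [0.6437, -0.0164, 0.1298]
tcp_rot: [-3.14, -0.0, 1.68]
wrist_force: [-0.1, -0.1, -2.6]
opening: 0.0583
grip_force: 14.3
```

```bash
python3 - <<'E'
from h import *
o=manip.get_obs();t=o['tool_pos'];y=o['tcp_rot'][2];d=np.array([.6451,-.0168])-t[:2]
print(o['time_s'],t,o['tcp_rot'],o['opening'],o['wrist_force'],'dx,dy',(d[0]*np.cos(y)+d[1]*np.sin(y))*1e3,(d[0]*np.sin(y)-d[1]*np.cos(y))*1e3,'spin',-np.degrees(1.681-y))
E
```

```text
22.65 [ 0.64366245 -0.01644004  0.1298455 ] [-3.13999803e+00 -4.02654773e-04  1.68045673e+00] 0.0583186538842012 [-0.07485349 -0.11955397 -2.58697702] dx,dy -0.515120745187595 1.3895180955382067 spin -0.03112680314725373
```

Call:
apply_moves(
  deltas=[
    {"dx":0,"dy":0,"dz":15,"spin":0,"gripper":1},
    {"dx":0,"dy":0,"dz":25,"spin":0,"gripper":1},
    {"dx":0,"dy":0,"dz":22,"spin":0,"gripper":1},
    {"dx":0,"dy":0,"dz":10,"spin":0,"gripper":1},
    {"dx":0,"dy":0,"dz":3,"spin":0,"gripper":1},
    {"dx":0,"dy":0,"dz":0,"spin":0,"gripper":1},
    {"dx":0,"dy":0,"dz":0,"spin":0,"gripper":1},
    {"dx":0,"dy":0,"dz":0,"spin":0,"gripper":1},
  ],
)

```text
time_s: 23.45
tool_pos: [0.6457, -0.0168, 0.0561]
tcp_rot: [3.14, 0.0, 1.68]
wrist_force: [0.1, -0.2, -2.2]
opening: 0.0583
grip_force: 14.3
```

```bash
python3 - <<'E'
from h import *
o=manip.get_obs();t=o['tool_pos'];y=o['tcp_rot'][2];d=np.array([.6451,-.0168])-t[:2]
print(o['time_s'],t,o['tcp_rot'],o['opening'],o['wrist_force'],'dx,dy',(d[0]*np.cos(y)+d[1]*np.sin(y))*1e3,(d[0]*np.sin(y)-d[1]*np.cos(y))*1e3,'spin',-np.degrees(1.681-y))
E
```

```text
23.45 [ 0.64574463 -0.01676614  0.05609977] [3.13987352e+00 1.99862466e-04 1.67969505e+00] 0.05834701039404943 [ 0.05016988 -0.15581812 -2.18146783] dx,dy 0.03640511618637784 -0.6444872039226467 spin -0.07476793919175782
```

Call:
apply_moves(
  deltas=[
    {"dx":0,"dy":-0.4,"dz":2,"spin":0,"gripper":1},
    {"dx":0,"dy":0,"dz":2,"spin":0,"gripper":1},
    {"dx":0,"dy":0,"dz":1.5,"spin":0,"gripper":1},
    {"dx":0,"dy":0,"dz":1,"spin":0,"gripper":1},
    {"dx":0,"dy":0,"dz":1,"spin":0,"gripper":1},
    {"dx":0,"dy":0,"dz":1,"spin":0,"gripper":1},
    {"dx":0,"dy":0,"dz":1,"spin":0,"gripper":1},
    {"dx":0,"dy":0,"dz":0,"spin":0,"gripper":1},
  ],
)

```text
time_s: 24.25
tool_pos: [0.6446, -0.016, 0.0457]
tcp_rot: [3.141, -0.001, 1.681]
wrist_force: [-1.4, 3.0, -0.2]
opening: 0.0581
grip_force: 14.3
```

Call:
apply_moves(
  deltas=[
    {"dx":0.3,"dy":-0.2,"dz":0,"spin":0,"gripper":1},
    {"dx":0,"dy":0,"dz":0,"spin":0,"gripper":1},
    {"dx":0,"dy":0,"dz":0.5,"spin":0,"gripper":1},
  ],
)

```text
time_s: 24.55
tool_pos: [0.6446, -0.0162, 0.0453]
tcp_rot: [3.141, -0.0, 1.68]
wrist_force: [-1.1, 3.4, 1.8]
opening: 0.0584
grip_force: 14.5
```

Call:
apply_moves(
  deltas=[
    {"dx":0.6,"dy":0,"dz":-0.5,"spin":0,"gripper":1},
    {"dx":0,"dy":0,"dz":0,"spin":0,"gripper":1},
  ],
)

```text
time_s: 24.75
tool_pos: [0.6446, -0.0163, 0.0455]
tcp_rot: [3.141, 0.0, 1.679]
wrist_force: [0.2, 3.2, -0.7]
opening: 0.0584
grip_force: 14.5
```

Call:
apply_moves(
  deltas=[
    {"dx":0,"dy":-0.4,"dz":0,"spin":0,"gripper":1},
    {"dx":0,"dy":0,"dz":0,"spin":0,"gripper":1},
  ],
)

```text
time_s: 24.95
tool_pos: [0.6443, -0.0165, 0.0456]
tcp_rot: [3.141, 0.0, 1.679]
wrist_force: [1.7, 1.2, -1.0]
opening: 0.0583
grip_force: 14.5
```

Call:
apply_moves(
  deltas=[
    {"dx":0.2,"dy":0.3,"dz":0.7,"spin":0,"gripper":1},
    {"dx":0,"dy":0,"dz":0.7,"spin":0,"gripper":1},
    {"dx":0,"dy":0,"dz":0.6,"spin":0,"gripper":1},
    {"dx":0,"dy":0,"dz":0,"spin":0,"gripper":1},
  ],
)

```text
time_s: 25.35
tool_pos: [0.6442, -0.0158, 0.0435]
tcp_rot: [-3.142, -0.0, 1.68]
wrist_force: [-0.0, 3.4, 0.9]
opening: 0.0588
grip_force: 14.7
```

```bash
python3 look.py w9; python3 - <<'E'
from h import *
import pickle
s,o,sil=pickle.load(open('w9.pkl','rb'));print(o['torque'],o['wrist_force'])
for n,v in sil.items():
    for d in v[:1]:
        occ=np.zeros((420,560));occ[238:]=1
        for z0 in (.02,.03,.04,.05,.06):
            print(n,z0,*fit(s,d['region'],z0,[.645,-.0165,1.68],occ=occ))
im=s['image']
E
```

```text
25.35 [ 0.34  0.7  -0.63  1.64  0.48  0.96 -0.35] 0.05875916230578099 [ 0.64420385 -0.01575347  0.04349404] [-3.14157472e+00 -3.22449583e-05  1.67991564e+00] [-0.   3.4  0.9]
[0.63756883 0.05429624 0.23349327] [2.87578737e+00 9.13244941e-04 1.07821936e-01]
single_dish 0.67 19957 220 367 128 332
[ 0.42709343 -0.29386987  0.02307417] [-0.00474981  3.36819352  0.9490746 ]
single_dish 0.02 [ 0.63904207 -0.01290139  1.41186253] 0.0474227432116305
single_dish 0.03 [ 0.64042971 -0.0146635   1.51114677] 0.03142226374941418
single_dish 0.04 [ 0.64219516 -0.01599806  1.60383317] 0.014150619911240538
single_dish 0.05 [ 0.64521325 -0.01752065  1.72601302] 0.009029020236646043
single_dish 0.06 [ 0.64739815 -0.01857682  1.79718094] 0.03153407276625136
```

The dish is about 5–6 mm down in the collar, with light side rubbing pushing +y. I'll ease towards it while lowering.

Call:
apply_moves(
  deltas=[
    {"dx":0.6,"dy":0,"dz":0,"spin":0,"gripper":1},
    {"dx":0,"dy":0,"dz":0.7,"spin":0,"gripper":1},
    {"dx":0,"dy":0,"dz":0.7,"spin":0,"gripper":1},
    {"dx":0,"dy":0,"dz":0.6,"spin":0,"gripper":1},
    {"dx":0,"dy":0,"dz":0,"spin":0,"gripper":1},
  ],
)

```text
time_s: 26.05
tool_pos: [0.644, -0.0151, 0.0415]
tcp_rot: [-3.141, -0.0, 1.68]
wrist_force: [-0.7, 2.5, 1.3]
opening: 0.0583
grip_force: 15.1
```

Call:
apply_moves(
  deltas=[
    {"dx":0.5,"dy":0,"dz":0.8,"spin":0,"gripper":1},
    {"dx":0,"dy":0,"dz":0.8,"spin":0,"gripper":1},
    {"dx":0,"dy":0,"dz":0.8,"spin":0,"gripper":1},
    {"dx":0,"dy":0,"dz":0.6,"spin":0,"gripper":1},
    {"dx":0,"dy":0,"dz":0,"spin":0,"gripper":1},
  ],
)

```text
time_s: 26.55
tool_pos: [0.6439, -0.0148, 0.0398]
tcp_rot: [-3.142, 0.001, 1.679]
wrist_force: [-6.8, 0.5, 16.3]
opening: 0.0587
grip_force: 15.4
```

Call:
apply_moves(
  deltas=[
    {"dx":0,"dy":0,"dz":-1.5,"spin":0,"gripper":1},
    {"dx":0,"dy":0,"dz":0,"spin":0,"gripper":1},
    {"dx":0,"dy":0,"dz":0,"spin":0,"gripper":1},
  ],
)

```text
time_s: 26.85
tool_pos: [0.6438, -0.0148, 0.0401]
tcp_rot: [-3.141, 0.0, 1.68]
wrist_force: [-4.1, 2.0, 7.1]
opening: 0.0582
grip_force: 15.3
```

```bash
python3 - <<'E'
from h import *
o=manip.get_obs();print(o['time_s'],o['tool_pos'],o['tcp_rot'],o['wrist_force'],o['torque'],o['opening'])
s=snap('scene')
cr=s['image'][150:300,200:390];import pickle;pickle.dump(s,open('sc10.pkl','wb'))
for n in ('crooked_dish','single_dish','bottom_dish'):
    for d in manip.silhouettes('scene',n)[:2]:
        ys,xs=np.nonzero(d['region']);print(n,round(d['score'],2),d['xy'],d['region'].sum(),xs.min(),xs.max(),ys.min(),ys.max())
for z in (0,.02,.036,.056,.076,.086):
    q=proj(s,place(.644,-.015,1.68,z));print(z,q.min(0).round(1),q.max(0).round(1))
E
```

```text
26.85 [ 0.64377961 -0.01481037  0.04011077] [-3.14101427e+00  1.56311662e-04  1.67967840e+00] [-4.06066338  1.96369076  7.06391979] [ 0.33462286  0.62103964 -0.00864148] 0.05822548858645038
crooked_dish 0.53 [278.4, 244.1] 98 268 292 235 246
single_dish 0.6 [280.2, 233.2] 291 267 289 221 242
bottom_dish 0.68 [281.4, 248.1] 173 267 292 240 253
bottom_dish 0.43 [244.3, 284.7] 323 233 257 262 297
0 [265.2 237.5] [292.5 254.7]
0.02 [265.1 233.4] [292.5 250.4]
0.036 [265.  230.1] [292.5 246.9]
0.056 [264.9 225.9] [292.6 242.6]
0.076 [264.7 221.6] [292.6 238.1]
0.086 [264.7 219.5] [292.6 235.9]
```

Call:
apply_moves(
  deltas=[
    {"dx":0.3,"dy":-0.5,"dz":-0.5,"spin":0,"gripper":1},
    {"dx":0,"dy":0,"dz":0,"spin":0,"gripper":1},
    {"dx":0,"dy":0,"dz":0,"spin":0,"gripper":1},
  ],
)

```text
time_s: 27.35
tool_pos: [0.6437, -0.0147, 0.0403]
tcp_rot: [3.142, 0.0, 1.68]
wrist_force: [-0.3, 1.6, -0.1]
opening: 0.0586
grip_force: 15.2
```

Call:
apply_moves(
  deltas=[
    {"dx":0.3,"dy":0,"dz":0.7,"spin":0,"gripper":1},
    {"dx":0,"dy":0,"dz":0.7,"spin":0,"gripper":1},
    {"dx":0,"dy":0,"dz":0,"spin":0,"gripper":1},
  ],
)

```text
time_s: 27.65
tool_pos: [0.6437, -0.0148, 0.04]
tcp_rot: [3.141, 0.001, 1.679]
wrist_force: [-3.3, -0.4, 9.8]
opening: 0.0582
grip_force: 15.3
```

It stops at z = 0.040 with side forces near zero, and the foot is well inside the collar. Most likely the fingertips meet the lower rim. I'll unload slightly and release, so it can drop home by its own weight.

Call:
apply_moves(
  deltas=[
    {"dx":0,"dy":-0.3,"dz":-1.5,"spin":0,"gripper":1},
    {"dx":0,"dy":0,"dz":0,"spin":0,"gripper":1},
    {"dx":0,"dy":0,"dz":0,"spin":0,"gripper":0},
    {"dx":0,"dy":0,"dz":0,"spin":0,"gripper":0},
    {"dx":0,"dy":0,"dz":0,"spin":0,"gripper":0},
    {"dx":0,"dy":0,"dz":0,"spin":0,"gripper":0},
    {"dx":0,"dy":0,"dz":-20,"spin":0,"gripper":0},
    {"dx":0,"dy":0,"dz":-40,"spin":0,"gripper":0},
    {"dx":0,"dy":0,"dz":-40,"spin":0,"gripper":0},
    {"dx":-10,"dy":0,"dz":-40,"spin":0,"gripper":0},
  ],
)

```text
time_s: 28.65
tool_pos: [0.6439, -0.0224, 0.1823]
tcp_rot: [-3.141, -0.001, 1.682]
wrist_force: [0.7, -0.1, 0.1]
opening: 0.092
grip_force: 0.0
```

Call:
apply_moves(
  deltas=[
    {"dx":-25,"dy":0,"dz":-10,"spin":0,"gripper":0},
    {"dx":-25,"dy":0,"dz":0,"spin":0,"gripper":0},
    {"dx":0,"dy":0,"dz":0,"spin":0,"gripper":0},
    {"dx":0,"dy":0,"dz":0,"spin":0,"gripper":0},
  ],
)

```text
time_s: 29.05
tool_pos: [0.6495, -0.0745, 0.1904]
tcp_rot: [-3.141, -0.0, 1.678]
wrist_force: [0.4, 0.8, 0.9]
opening: 0.092
grip_force: 0.0
```

```bash
python3 look.py w11; python3 - <<'E'
from h import *
import pickle
s,o,sil=pickle.load(open('w11.pkl','rb'))
for n in ('single_dish','crooked_dish','bottom_dish'):
  for d in sil[n][:1]:
    for z0 in (.02,.03,.04,.05,.06):
        print(n,z0,*fit(s,d['region'],z0,[.645,-.016,1.68]))
E
```

```text
29.05 [ 0.46  0.58 -0.68  1.46  0.37  1.24 -0.16] 0.09201799250075424 [ 0.64952543 -0.07451367  0.19036997] [-3.14112816e+00 -1.19141946e-04  1.67827021e+00] [0.4 0.8 0.9]
[ 0.64309477 -0.00446412  0.38036926] [2.87580332e+00 1.36239309e-03 1.06234918e-01]
single_dish 0.91 8747 248 326 66 210
single_dish 0.02 [ 0.64363188 -0.014924    1.66770844] 0.10540622331017693
single_dish 0.03 [ 0.64426383 -0.01650439  1.68322022] 0.05075801899586861
single_dish 0.04 [ 0.64437506 -0.0172296   1.68570911] 0.020725537271041948
single_dish 0.05 [ 0.64465113 -0.0186804   1.71535274] 0.07587408119758708
single_dish 0.06 [ 0.64579029 -0.0215493   1.74076197] 0.1468214312133908
```

The release settled the dish near z0 ≈ 0.039–0.043, against 0.040 for home. To settle whether it is fully down, I'll take a closer view where height shows much more strongly.

Call:
apply_moves(
  deltas=[
    {"dx":5,"dy":0,"dz":25,"spin":0,"gripper":0},
    {"dx":5,"dy":0,"dz":30,"spin":0,"gripper":0},
    {"dx":0,"dy":0,"dz":15,"spin":0,"gripper":0},
    {"dx":0,"dy":0,"dz":0,"spin":0,"gripper":0},
    {"dx":0,"dy":0,"dz":0,"spin":0,"gripper":0},
  ],
)

```text
time_s: 29.75
tool_pos: [0.6491, -0.0638, 0.1213]
tcp_rot: [3.141, -0.0, 1.68]
wrist_force: [0.2, 0.6, 0.7]
opening: 0.0916
grip_force: 0.0
```

```bash
python3 look.py w12; python3 - <<'E'
from h import *
import pickle
s,o,sil=pickle.load(open('w12.pkl','rb'))
occ=np.zeros((420,560));occ[238:]=1
for n in ('single_dish',):
  for d in sil[n][:1]:
    for z0 in (.034,.037,.040,.043,.046,.049):
        print(n,z0,*fit(s,d['region'],z0,[.6445,-.017,1.684],occ=occ))
# rim brightness score on the grey gradient
g=cv2.GaussianBlur(cv2.cvtColor(s['image'],cv2.COLOR_RGB2GRAY),(0,0),.8).astype(np.float32)
G=np.hypot(cv2.Sobel(g,cv2.CV_32F,1,0),cv2.Sobel(g,cv2.CV_32F,0,1))
def sc(v):
    t=0
    for w in (58,52):
        q=proj(s,place(v[0],v[1],v[2],v[3]+.036,w),True);q=q[(q[:,1]<236)&(q[:,1]>2)].astype(np.float32)
        t+=cv2.remap(G,q[None,:,0],q[None,:,1],1).mean()
    return -t
for z0 in (.036,.040,.043,.047,.050):
    x0=np.array([.6445,-.017,1.684])
    r=minimize(lambda u:sc([x0[0]+u[0]/1e3,x0[1]+u[1]/1e3,x0[2]+u[2]/100,z0]),np.zeros(3),method='Nelder-Mead',options=dict(initial_simplex=np.r_[[np.zeros(3)],np.eye(3)*2]))
    print('edge',z0,r.x.round(2),round(r.fun,1))
E
```

```text
29.75 [ 0.43  0.63 -0.66  1.55  0.42  1.11 -0.22] 0.0915581862406882 [ 0.6490909  -0.06384305  0.12126217] [ 3.14121220e+00 -6.07957916e-05  1.67994795e+00] [0.2 0.6 0.7]
[0.64238414 0.00618304 0.31127822] [2.87576640e+00 4.91984340e-04 1.07888784e-01]
bottom_dish 0.6 1217 300 404 237 276
single_dish 0.8 13915 239 338 63 247
single_dish 0.034 [ 0.64424639 -0.01688189  1.67952085] 0.016878104457737103
single_dish 0.037 [ 0.64437777 -0.01745022  1.6865504 ] 0.010903454446816455
single_dish 0.04 [ 0.64458665 -0.01796203  1.69409439] 0.019950821866655394
single_dish 0.043 [ 0.64492773 -0.01891259  1.70935767] 0.03415724320630156
single_dish 0.046 [ 0.6450247  -0.01959528  1.71262112] 0.0488616459878957
single_dish 0.049 [ 0.64545371 -0.02033963  1.72420714] 0.06307849478274961
edge 0.036 [0.23 0.11 0.16] -391.0
edge 0.04 [ 0.07 -0.43  0.44] -415.9
edge 0.043 [ 0.16 -1.23  1.7 ] -371.0
edge 0.047 [-0.73 -1.5   2.64] -310.2
edge 0.05 [-0.79 -1.8   3.8 ] -319.8
```

Both measures put the top dish at z0 ≈ 0.039–0.040, fully home, with the arm clear. Handing in.

Call:
apply_moves(
  deltas=[
    {"dx":0,"dy":0,"dz":-30,"spin":0,"gripper":0},
    {"dx":0,"dy":0,"dz":-40,"spin":0,"gripper":0},
    {"dx":0,"dy":0,"dz":0,"spin":0,"gripper":0},
    {"dx":0,"dy":0,"dz":0,"spin":0,"gripper":0},
  ],
)

```text
time_s: 30.35
tool_pos: [0.6496, -0.064, 0.1925]
tcp_rot: [3.138, 0.001, 1.679]
wrist_force: [0.1, 0.1, -0.8]
opening: 0.0917
grip_force: 0.0
```

```bash
python3 -c "
from workcell import manip
print(manip.sign_off())"
```

```text
the job is handed in; nothing more can be done
None
```

The three dishes are in one nest where the bottom dish stood, handed in at 30 s: by camera measurement the top dish sits at about 40 mm, which is fully home, though it met about 19 N and stopped about 7 mm short on the way in, so I released it to drop the rest.

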